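# Hold a spring-return damper half open for an airflow reading

## Task

One outlet of the ventilation box carries the airflow meter (the open ring with vanes), the other a closed cap. Work the spring-loaded damper lever of the outlet with the meter: first press it all the way down to its stop, then let it come back up until the lever arm is level and keep it held level with the fingers; the program finishes while holding it there. Leave the other lever, the meter, the cap and the things round about alone.

Things in the scene. Friction and masses are not known exactly. Their poses are not given: they have to be found in the camera images.
- plenum: Ventilation air-distribution box fixed to the worktop: grey plastic, 170 (x) x 300 (y) x 90 (z) mm, origin at the centre of its underside. Two upright steel outlet pipes, 100 mm in diameter, stand on it 85 mm to either side along y. Both damper levers are on its +x side, 68 mm off its middle line, one pointing out past either end (+y: a, -y: b).
- damper_a (a joint): Lever of damper a (points out past the box's +y end). 0 = at rest, arm sloping up 0.6 rad (34 deg) towards its pad; grows as the pad is pressed down; 0.6 = arm level; 1.1 = on its stop (arm 0.5 rad below level). About 2.5 N on the pad starts it, 6 N holds it level, 9 N at the stop; a spring returns it to 0 when released.
- pad_a (a point): Centre of the upper face of lever a's black plastic pad, moving with the lever. Pad: 40 mm wide, 50 mm along the arm, 8 mm thick, centred on the arm's centre line 160 mm from the shaft axis; so this point is 4 mm above that line, square to the arm. The arm is a flat steel bar 12 mm wide, 8 mm thick.
- shaft_a (a point): On the pivot axis of lever a, in the plane in which the lever swings, 140 mm above the worktop. Axes as the box: shaft along x, lever swings in the y-z plane and points to +y. More than 65 mm from here towards the pad the lever overhangs the box's end, with free space under it down to the worktop.
- outlet_a (a point): Centre of the mouth (top rim) of round outlet a, 185 mm above the worktop, 85 mm from the box's middle to +y; lever a's shaft passes through its pipe.
- damper_b (a joint): Lever of damper b (points out past the box's -y end). 0 = at rest, arm sloping up 0.6 rad (34 deg) towards its pad; grows as the pad is pressed down; 0.6 = arm level; 1.1 = on its stop (arm 0.5 rad below level). About 2.5 N on the pad starts it, 6 N holds it level, 9 N at the stop; a spring returns it to 0 when released.
- pad_b (a point): Centre of the upper face of lever b's black plastic pad, moving with the lever. Pad: 40 mm wide, 50 mm along the arm, 8 mm thick, centred on the arm's centre line 160 mm from the shaft axis; so this point is 4 mm above that line, square to the arm. The arm is a flat steel bar 12 mm wide, 8 mm thick.
- shaft_b (a point): On the pivot axis of lever b, in the plane in which the lever swings, 140 mm above the worktop. Axes as the box: shaft along x, lever swings in the y-z plane and points to -y. More than 65 mm from here towards the pad the lever overhangs the box's end, with free space under it down to the worktop.
- outlet_b (a point): Centre of the mouth (top rim) of round outlet b, 185 mm above the worktop, 85 mm from the box's middle to -y; lever b's shaft passes through its pipe.
- meter: Airflow meter head sitting on one outlet or the other: open grey ring 108 mm in diameter with a hub and six white vanes inside it, 40 mm tall with its plug; origin under its plug, 12 mm below the mouth of the outlet it sits on.
- cap: Blanking cap sitting on the other outlet: closed grey disc 108 mm in diameter with a straight upright grip rib (60 x 10 mm, 18 mm high) across it, 38 mm tall with its plug; origin under its plug, 12 mm below the mouth.
- detergent: Bystander: white detergent bottle, 72 mm diameter, 190 mm tall, origin at the centre of its base.
- jar: Bystander: clear storage jar with wooden lid, 84 mm diameter, 110 mm tall, origin at the centre of its base.
- screwdriver: Bystander: screwdriver lying on the worktop, along its own x, handle to -x.
There are look-alikes about, which are no part of the job. What is shaped like the meter but turquoise is not meant.

How it is judged:
On the way:
1. the lever of the outlet with the meter is pressed down to its stop (within 0.08 rad) (((horizontal distance between meter and outlet_a below 0.04 m and value of joint damper_a above 1.02 rad) or (horizontal distance between meter and outlet_b below 0.04 m and value of joint damper_b above 1.02 rad))), for 0.2 s.
At the end, for the whole second after the job is handed in: The fingers hold the lever of the outlet with the meter level, within 0.1 rad (joint 0.5 to 0.7), pressing it with more than 1.5 N; the other lever is at rest, and meter and cap still sit on their outlets (((horizontal distance between meter and outlet_a below 0.04 m and value of joint damper_a between 0.5 and 0.7 rad and value of joint damper_b below 0.1 rad and contact force between the fingers and damper_a above 1.5 N and distance between meter and outlet_a below 0.025 m and distance between cap and outlet_b below 0.025 m) or (horizontal distance between meter and outlet_b below 0.04 m and value of joint damper_b between 0.5 and 0.7 rad and value of joint damper_a below 0.1 rad and contact force between the fingers and damper_b above 1.5 N and distance between meter and outlet_b below 0.025 m and distance between cap and outlet_a below 0.025 m))); the arm keeps its last pose, push and grip.
It fails at once if the lever of the capped outlet is pressed ((horizontal distance between meter and outlet_a below 0.04 m and value of joint damper_b above 0.15 rad) or (horizontal distance between meter and outlet_b below 0.04 m and value of joint damper_a above 0.15 rad)).
It fails at once if the meter or the cap is shifted by more than 15 mm (distance of any of meter, cap from where it was at the start of the episode above 0.015 m).
It fails at once if a bystander is moved by more than 30 mm (distance of any of detergent, jar, screwdriver from where it was at the start of the episode above 0.03 m).
It also fails if it takes over 42 s, if anything falls off the work surface, if the arm or the gripper's body presses on something with over 40 N, if the wrist force passes 120 N, or if a joint passes its speed limit or range.

## Robot

A 6-joint arm with a two-finger parallel gripper is mounted at the origin on the work surface. World frame = base frame: x ahead of the robot, y to its left, z up, the work surface at z = 0. Lengths are in m, angles in rad, forces in N, time in s.
With the tool pointing down it reaches from about 0.4 to 0.825 m from the base axis. Payload 7 kg.
Tool frame: the origin (TCP) lies between the finger pads; the fingertips stand 8 mm ahead of it and the grasp point (between the pads) lies 11 mm behind it (arm.finger_overhang is the distance from the TCP to the fingertips, in m); z points along the fingers, y is the line along which they close (so a half turn about z gives the same grasp; the last joint's range is limited). The gripper opens to 88 mm and grips with 3 to 60 N. Pads are 19 mm wide; open, the fingers measure 130 mm over their backs; the gripper's body (78 mm by 193 mm) begins 47 mm behind the grasp point.
Start: joints at [-1.02, 0.359, 0.012, 0, -1.224, -0.288], TCP at [0.175, -0.652, 0.21] pointing down, gripper open.
Joint ranges: [-3.07, 3.07], [-1.43, 2.12], [-1.02, 1.25], [-3.03, 1.67], [-3.05, -0], [-3.03, 3.03]. Speed limits (rad/s): [2.39, 2.39, 3.01, 3.14, 3.14, 3.14].

## Interface

Orientations are given as [roll, pitch, yaw] about the fixed x, y, z axes, in that order (R = Rz(yaw) Ry(pitch) Rx(roll)).
In Python, from station import arm gives the robot as it stands.
- The arm moves only by the tool move_arm, never from a script. Its argument "rows" is text: rows parted by semicolons, each of 7 numbers parted by spaces: the turn, a rotation vector about the tool's x, y, z in degrees, then the shift along the tool's x, y, z in m, then the finger opening in m, from 0 to 0.0876. A call has 1 to 8 rows; each row shifts and turns the commanded pose from where the row before left it, along the tool's axes as they then stand; what a row does not reach is not made up. A row lasts 1/8 s, in which the tool goes at most 62.5 mm and 10.7 degrees, less where a joint would pass 70% of its speed; a pose out of reach is approached as far as the arm can. A call is refused whole if a number of a shift passes 0.0625 or a number of a turn 10.7, either way. A call with a gripper value outside its range is refused whole. The fingers move at their own pace and stop on an object; "squeeze" is the grip in N (left out, the last holds). Time passes only in rows, so rows that do not move let the fingers close. It gives the time, the measured TCP pose, the force, the opening and the grip force at its end, in the units of the state.
- arm.get_state(): the state, without advancing time (a new reading comes with each control period).
- arm.grab_frame(name): name is "side" or "top" or "wrist"; returns (picture, depth): 420x560x3 uint8, blue, green, red; 420x560 float32, m along the optical axis (not along the pixel's ray), 0 where there is no reading.
- arm.camera_model(name): a dict with "mtx" (3x3 intrinsics, pixels), "camera_from_world" (4x4, takes a point from world to camera coordinates); the wrist camera has in their place "mount" (4x4, takes a point from camera to tool coordinates, whose origin is the TCP and whose axes are the flange's). Camera axes: x right, y down, z forward; pixel columns grow to the right and rows downward; lengths in m; the calibration is good to about 2 mm. A picture is of the moment at which its call begins: read the wrist's pose just before it. camera_model takes no time and is no camera call.
- arm.job_done(): hands the job in; it is judged then, once.
The state is a dict: "t": time; "q": joint angles; "qd": joint speeds; "joint_efforts": joint torques, N m; "eef_pos": TCP position; "ee_rot": TCP orientation; "force": force on the tool from outside, world axes, zero at the start; "moment": the same for the moment, N m; "width": finger opening in m; "gripper_force": force on a finger pad.
Only numpy, scipy, OpenCV 4.12 (cv2) and the standard library are available. Lean on these libraries where they do the work, as an engineer would, in place of code of your own. Each camera call takes 0.05 s, during which the arm holds its last target. There are 200 camera calls.

## Working session

There is one attempt and no reset: what is moved stays moved. The work goes in short steps, Python scripts to look and compute and a tool call to move; the robot and the scene stay as the last step left them, time stands still between calls to the robot, and variables do not carry over. Pictures are saved under pics/ and viewed, at most 10 in all, crops included, and the job is handed in when it is done.

Besides the shell and the picture viewer there is one more tool, called as name(argument=value, ...) on one line, values as JSON. move_arm: Moves the arm, as the interface text tells. Its arguments: {"type":"object","properties":{"rows":{"type":"string"},"squeeze":{"type":"number"}},"required":["rows"]}

```bash
mkdir -p pics; python3 - <<'E'
from station import arm
import cv2,numpy as np
for n in("side","top"):
    p,d=arm.grab_frame(n);cv2.imwrite(f"pics/{n}0.png",p);np.save(f"pics/{n}0.npy",d)
    m=arm.camera_model(n);print(n,m["mtx"],np.round(np.linalg.inv(m["camera_from_world"]),3))
print(arm.get_state())
E
```

```text
side [[435.97347931   0.         279.6731109 ]
 [  0.         435.97347931 210.19562358]
 [  0.           0.           1.        ]] [[-0.883 -0.258  0.391 -0.012]
 [-0.468  0.461 -0.754  1.019]
 [ 0.014 -0.849 -0.528  0.87 ]
 [ 0.     0.     0.     1.   ]]
top [[450.69771976   0.         275.55433084]
 [  0.         450.69771976 213.07083706]
 [  0.           0.           1.        ]] [[-3.000e-03 -9.960e-01  8.800e-02  4.060e-01]
 [-1.000e+00  1.000e-03 -1.700e-02 -2.600e-02]
 [ 1.700e-02 -8.800e-02 -9.960e-01  1.403e+00]
 [ 0.000e+00  0.000e+00  0.000e+00  1.000e+00]]
{'t': 0.1, 'q': array([-1.01989032e+00,  3.59324210e-01,  1.11241609e-02, -3.06068002e-04,
       -1.22410067e+00, -2.88095703e-01]), 'qd': array([-5.13307267e-04, -2.16955870e-03,  1.16426077e-03, -6.53003179e-05,
        2.12090002e-03,  1.49210013e-04]), 'joint_efforts': array([ 5.67482020e-04, -5.84165812e+01,  2.93747592e+01,  7.01534808e+00,
        1.01693082e-02, -7.68873792e-05]), 'eef_pos': array([ 0.17520109, -0.65137143,  0.2087996 ]), 'ee_rot': array([ 3.14006850e+00, -1.51600207e-04, -2.87888645e+00]), 'force': array([ 0.23722983,  0.38876441, -0.32081402]), 'moment': array([ 0.0339753 , -0.00039154, -0.00370421]), 'gripper_force': 0.0, 'width': 0.08775259404906298}
```

View pics/top0.png

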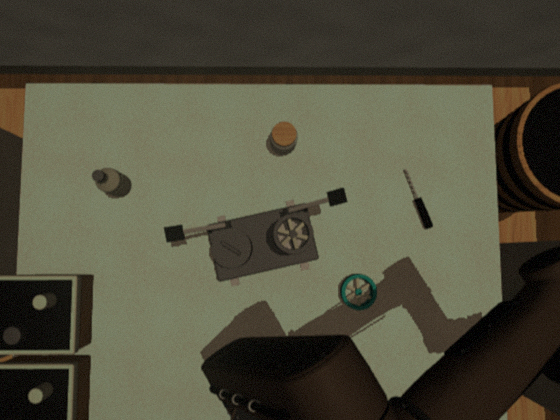

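View pics/side0.png

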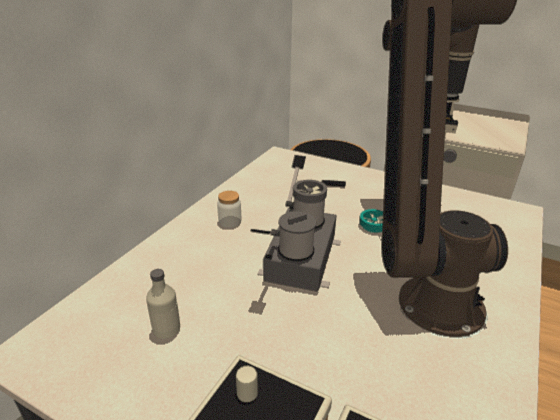

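Meter candidates in the top view: the grey ring with white vanes at (292,235), on the -y outlet (b), and the turquoise ring at (358,291), loose on the table. The disc with a rib at (233,247) is the cap, on a. The grey ring on b fits, which makes the target lever b, with its pad at (337,197). I'll confirm this in a crop and measure.

```bash
cat > h.py <<'E'
from station import arm
import cv2,numpy as np
def cloud(n,d):
    m=arm.camera_model(n);K=m["mtx"];v,u=np.indices(d.shape)
    P=np.stack([(u-K[0,2])*d/K[0,0],(v-K[1,2])*d/K[1,1],d],-1)
    T=np.linalg.inv(m["camera_from_world"]);return P@T[:3,:3].T+T[:3,3]
E
python3 - <<'E'
from h import *
p=cv2.imread("pics/top0.png");d=np.load("pics/top0.npy");W=cloud("top",d)
cv2.imwrite("pics/c.png",cv2.resize(p[170:310,150:390],None,fx=3,fy=3,interpolation=cv2.INTER_CUBIC))
g=p.max(2)
for nm,(x0,x1,y0,y1) in dict(a=(155,195,215,250),b=(322,352,182,212)).items():
    m=np.zeros(g.shape,bool);m[y0:y1,x0:x1]=(g[y0:y1,x0:x1]<45)
    m&=(W[...,2]>.12)&(d>0);q=W[m];print(nm,len(q),q.mean(0),q.min(0),q.max(0))
for nm,(u,v) in dict(meter=(292,235),cap=(233,247)).items():
    q=W[v-26:v+26,u-26:u+26].reshape(-1,3);q=q[(q[:,2]>.18)&(q[:,2]<.25)];c,r=cv2.minEnclosingCircle(q[:,:2].astype(np.float32));print(nm,c,r,q[:,2].max())
q=W[195:285,200:325].reshape(-1,3);q=q[(q[:,2]>.08)&(q[:,2]<.1)];print(cv2.minAreaRect(q[:,:2].astype(np.float32)))
E
```

```text
a 245 [0.45752652 0.21629267 0.23343933] [0.4373444  0.193255   0.21670901] [0.47707248 0.23786113 0.25216126]
b 230 [ 0.55266909 -0.20565997  0.23430212] [ 0.53141277 -0.22602447  0.2177824 ] [ 0.57344179 -0.18487297  0.24890215]
meter (0.4568812847137451, -0.09193911403417587) 0.053815700113773346 0.21785065027903672
cap (0.42761123180389404, 0.08517821878194809) 0.0675317645072937 0.21604073311656524
((0.438121497631073, -0.008971750736236572), (0.16984200477600098, 0.30007416009902954), 12.624316215515137)
```

View pics/c.png

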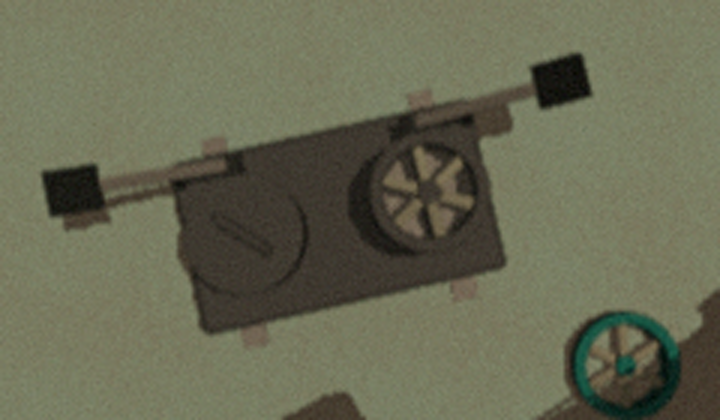

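The crop confirms it. The grey ring with white vanes sits on outlet b (crop ~(428,195)), the capped disc with its rib is on a (~(245,240)), and the turquoise ring at (625,365) is the look-alike. So lever b is the one, and its pad measures (0.552,-0.205), which agrees with the box geometry (yaw 12.6°). Next I'll close the fingers, rise and turn to the box's axes.

move_arm(rows="0 0 -10 0 0 -0.012 0;0 0 -10 0 0 -0.012 0;0 0 -10 0 0 -0.012 0;0 0 -10 0 0 -0.012 0;0 0 -10 0 0 -0.012 0;0 0 -10 0 0 -0.012 0;0 0 -10 0 0 -0.012 0;0 0 -10 0 0 -0.012 0", squeeze=10)

```text
t: 1.1
eef_pos: [0.1753, -0.6516, 0.3055]
ee_rot: [3.141, 0.001, -1.477]
force: [0.5, -0.3, -0.8]
width: 0.0133
gripper_force: 0.0
```

move_arm(rows="0 0 -7.5 0 0 0 0;0 0 0 0 0 0 0;0 0 0 0 0 0 0")

```text
t: 1.48
eef_pos: [0.1753, -0.6516, 0.3052]
ee_rot: [3.141, 0.001, -1.355]
force: [-0.9, 0.1, -0.1]
width: 0.0004
gripper_force: 0.0
```

```bash
cat >> h.py <<'E'
from scipy.spatial.transform import Rotation as R
ex=np.array([.976,.2186]);ey=np.array([-.2186,.976])
S=np.array([.523,-.0771])+.5*(np.array([.5527,-.2057])-np.array([.5514,-.2038]))
def go(q,dz=0,out=0):
    a=.6-q;l=.16*np.cos(a)-.004*np.sin(a)+out;z=.14+.16*np.sin(a)+.004*np.cos(a)
    tgt=np.r_[S-ey*l,z+.008+dz];s=arm.get_state()
    print("target",tgt.round(4),"tool shift",(R.from_euler("xyz",s["ee_rot"]).inv().apply(tgt-s["eef_pos"])).round(4))
E
python3 - <<'E'
from h import *
s=arm.get_state();print(s["t"],s["eef_pos"],s["ee_rot"],s["width"],s["q"],s["force"])
go(0,.05);go(0,.01);go(.6);go(1.1)
E
```

```text
1.475 [ 0.17529122 -0.65161043  0.30517806] [ 3.14143992e+00  8.30759316e-04 -1.35451790e+00] 0.00041681696135026277 [-1.01986776e+00  3.19534550e-01  1.68389246e-01 -1.30056491e-04
 -1.42048586e+00  1.23616578e+00] [-0.91216538  0.09183603 -0.07683979]
target [ 0.552  -0.2047  0.2916] tool shift [-0.3556 -0.4639  0.0138]
target [ 0.552  -0.2047  0.2516] tool shift [-0.3556 -0.4639  0.0538]
target [ 0.5586 -0.2342  0.152 ] tool shift [-0.3253 -0.464   0.1534]
target [ 0.5548 -0.217   0.0748] tool shift [-0.3429 -0.4639  0.2306]
```

move_arm(rows="0 0 0 -0.022 -0.029 0 0;0 0 0 -0.022 -0.029 0 0;0 0 0 -0.022 -0.029 0 0;0 0 0 -0.022 -0.029 0 0;0 0 0 -0.022 -0.029 0 0;0 0 0 -0.022 -0.029 0 0;0 0 0 -0.022 -0.029 0 0;0 0 0 -0.022 -0.029 0 0")

```text
t: 2.48
eef_pos: [0.364, -0.4285, 0.3055]
ee_rot: [3.141, 0.0, -1.354]
force: [1.3, 0.3, 0.2]
width: 0.0007
gripper_force: 0.0
```

move_arm(rows="0 0 0 -0.022 -0.029 0 0;0 0 0 -0.022 -0.029 0 0;0 0 0 -0.022 -0.029 0 0;0 0 0 -0.022 -0.029 0 0;0 0 0 -0.022 -0.029 0 0;0 0 0 -0.022 -0.029 0 0;0 0 0 -0.022 -0.029 0 0;0 0 0 -0.004 0 0 0")

```text
t: 3.48
eef_pos: [0.5283, -0.2296, 0.3049]
ee_rot: [3.141, 0.001, -1.351]
force: [0.2, -0.2, -0.6]
width: 0.0006
gripper_force: 0.0
```

move_arm(rows="0 0 0 0 -0.029 0 0;0 0 0 -0.022 0 0.014 0;0 0 0 0 0 0 0;0 0 0 0 0 0 0")

```text
t: 3.98
eef_pos: [0.5506, -0.204, 0.2922]
ee_rot: [-3.141, -0.0, -1.352]
force: [-0.2, 0.1, -0.5]
width: 0.0004
gripper_force: 0.0
```

```bash
python3 - <<'E'
from h import *
s=arm.get_state();print(s["t"],s["eef_pos"],s["ee_rot"],s["width"],s["q"],s["force"])
for q in(0,.15,.3,.45,.6,.75,.9,1.1):go(q)
for n in("side","wrist"):
    p,d=arm.grab_frame(n);cv2.imwrite(f"pics/{n}1.png",p);np.save(f"pics/{n}1.npy",d)
p=cv2.imread("pics/side1.png")[100:300,200:400];w=cv2.imread("pics/wrist1.png")
cv2.imwrite("pics/j1.png",np.hstack([cv2.resize(p,(420,420)),w[:,90:470]]))
E
```

```text
3.975 [ 0.55063358 -0.20402104  0.29216584] [-3.14126494e+00 -4.82101617e-04 -1.35235799e+00] 0.0003938519730071457 [-2.18280838e-02  1.72211659e-01 -5.50841189e-02  4.00612638e-04
 -1.34306754e+00  2.40176141e-01] [-0.23397347  0.08033758 -0.49137935]
target [ 0.552  -0.2047  0.2416] tool shift [ 0.001  -0.0012  0.0505]
target [ 0.5548 -0.217   0.2212] tool shift [ 0.0135 -0.0012  0.071 ]
target [ 0.5568 -0.2261  0.1991] tool shift [ 0.0228 -0.0012  0.0931]
target [ 0.5581 -0.2319  0.1759] tool shift [ 0.0288 -0.0012  0.1163]
target [ 0.5586 -0.2342  0.152 ] tool shift [ 0.0311 -0.0012  0.1402]
target [ 0.5584 -0.233   0.128 ] tool shift [ 0.0299 -0.0012  0.1641]
target [ 0.5573 -0.2284  0.1045] tool shift [ 0.0251 -0.0012  0.1876]
target [ 0.5548 -0.217   0.0748] tool shift [ 0.0134 -0.0012  0.2174]
```

View pics/j1.png

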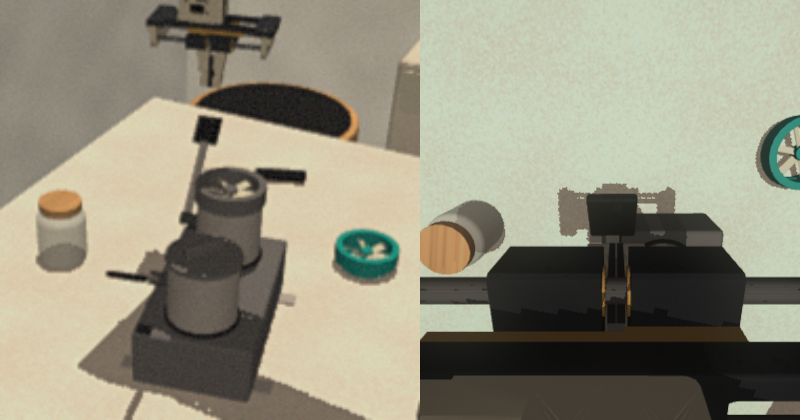

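The wrist view shows the closed fingertips (615,300) in line with pad b (612,215), and the side view shows the way down is clear. Now I'll press along the pad's arc.

move_arm(rows="0 0 0 0.001 -0.001 0.02 0;0 0 0 0.001 0 0.02 0;0 0 0 0.005 0 0.013 0;0 0 0 0.006 0 0.018 0;0 0 0 0.009 0 0.022 0;0 0 0 0.006 0 0.023 0;0 0 0 0.002 0 0.024 0;0 0 0 0 0 0 0")

```text
t: 5.08
eef_pos: [0.5578, -0.2331, 0.1504]
ee_rot: [3.14, 0.0, -1.352]
force: [-2.3, 1.6, 4.2]
width: 0.0004
gripper_force: 1.7
```

move_arm(rows="0 0 0 -0.001 0 0.012 0;0 0 0 -0.001 0 0.012 0;0 0 0 -0.002 0 0.012 0;0 0 0 -0.003 0 0.012 0;0 0 0 -0.004 0 0.01 0;0 0 0 -0.004 0 0.01 0;0 0 0 0 0 0 0;0 0 0 0 0 0 0")

```text
t: 6.08
eef_pos: [0.5562, -0.2186, 0.0845]
ee_rot: [-3.14, -0.002, -1.351]
force: [1.6, -4.7, 6.3]
width: 0.0005
gripper_force: 3.5
```

```bash
python3 - <<'E'
from h import *
go(1.1)
p,d=arm.grab_frame("side");cv2.imwrite("pics/s2.png",cv2.resize(p[100:300,200:400],(560,560)))
E
```

```text
target [ 0.5548 -0.217   0.0748] tool shift [-0.0019  0.0011  0.0096]
```

View pics/s2.png

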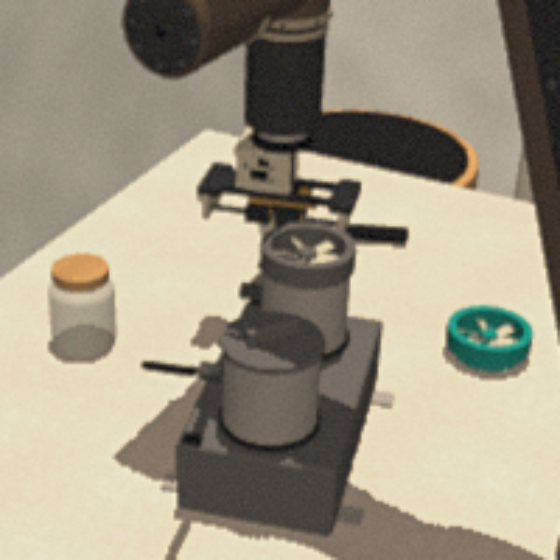

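The lever is going down with the fingers on it and everything else is untouched. I'll press on gently until the force shows the stop.

move_arm(rows="0 0 0 -0.001 0 0.003 0;0 0 0 0 0 0.003 0;0 0 0 0 0 0 0")

```text
t: 6.5
eef_pos: [0.5559, -0.217, 0.0784]
ee_rot: [-3.14, -0.001, -1.351]
force: [0.7, -1.3, 5.9]
width: 0.0007
gripper_force: 3.6
```

move_arm(rows="0 0 0 0 0 0.003 0;0 0 0 0 0 0 0;0 0 0 0 0 0 0")

```text
t: 6.88
eef_pos: [0.5557, -0.2165, 0.0755]
ee_rot: [-3.14, -0.0, -1.351]
force: [0.3, 0.2, 8.0]
width: 0.0004
gripper_force: 3.6
```

move_arm(rows="0 0 0 0 0 0.002 0;0 0 0 0 0 0.002 0;0 0 0 0 0 0 0")

```text
t: 7.25
eef_pos: [0.5557, -0.2163, 0.0714]
ee_rot: [-3.14, -0.0, -1.351]
force: [-1.0, 1.8, 8.5]
width: 0.0009
gripper_force: 3.6
```

move_arm(rows="0 0 0 0 0 0.003 0;0 0 0 0 0 0 0;0 0 0 0 0 0 0")

```text
t: 7.62
eef_pos: [0.5557, -0.2164, 0.0685]
ee_rot: [-3.14, -0.0, -1.351]
force: [-0.2, 2.0, 9.0]
width: 0.0007
gripper_force: 3.7
```

move_arm(rows="0 0 0 0 0 0.003 0;0 0 0 0 0 0 0;0 0 0 0 0 0 0")

```text
t: 8.0
eef_pos: [0.5558, -0.2165, 0.0656]
ee_rot: [-3.14, -0.0, -1.351]
force: [0.1, 1.2, 9.8]
width: 0.0004
gripper_force: 3.7
```

```bash
python3 - <<'E'
from h import *
go(1.1)
t,d=arm.grab_frame("top");w,_=arm.grab_frame("wrist");s,_=arm.grab_frame("side")
cv2.imwrite("pics/j3.png",np.hstack([w[100:420,120:440],cv2.resize(s[140:240,240:340],(320,320))]))
E
```

```text
target [ 0.5548 -0.217   0.0748] tool shift [ 0.0003  0.0011 -0.0092]
```

View pics/j3.png

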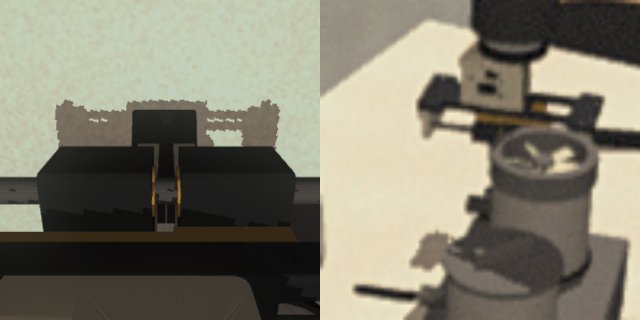

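The tips are still on the pad, whose outer end shows at wrist-crop (164,125). I'll measure the pad's slope from wrist depth.

```bash
cat >> h.py <<'E'
def pad():
    s=arm.get_state();w,d=arm.grab_frame("wrist");m=arm.camera_model("wrist");K=m["mtx"]
    v,u=np.indices(d.shape);P=np.stack([(u-K[0,2])*d/K[0,0],(v-K[1,2])*d/K[1,1],d],-1)
    P=P@m["mount"][:3,:3].T+m["mount"][:3,3]
    P=P@R.from_euler("xyz",s["ee_rot"]).as_matrix().T+s["eef_pos"]
    D=P[...,:2]-S;l=-(D@ey);x=D@ex;z=P[...,2]
    k=(d>0)&(w.max(2)<60)&(abs(x)<.017)&(l>.11)&(l<.2)&(z<s["eef_pos"][2]+.06)&(v<244)&(z>.025)
    print("tcp l",-(s["eef_pos"][:2]-S)@ey,"z",s["eef_pos"][2],"t",s["t"],"n",k.sum())
    for lo in np.arange(.11,.2,.005):
        q=k&(l>=lo)&(l<lo+.005)
        if q.sum()>5:print(round(lo+.0025,4),np.median(z[q]).round(4),q.sum(),np.median(v[q]))
E
python3 -c "
from h import *
pad()"
```

```text
tcp l 0.14211559558068082 z 0.0655684385136688 t 8.15 n 1882
0.1475 0.0757 160 242.0
0.1525 0.0744 519 236.0
0.1575 0.072 502 227.0
0.1625 0.0696 491 218.0
0.1675 0.0679 210 211.0
```

```bash
python3 - <<'E'
from h import *
print(arm.finger_overhang)
s=arm.get_state();w,d=arm.grab_frame("wrist");m=arm.camera_model("wrist");K=m["mtx"];print(m["mount"].round(3),s["force"],s["moment"])
v,u=np.indices(d.shape);P=np.stack([(u-K[0,2])*d/K[0,0],(v-K[1,2])*d/K[1,1],d],-1)
T=P@m["mount"][:3,:3].T+m["mount"][:3,3]
P=T@R.from_euler("xyz",s["ee_rot"]).as_matrix().T+s["eef_pos"]
print("table z",np.median(P[20:100,150:400,2]),np.median(P[150:190,150:180,2]))
for r in range(205,340,8):print(r,T[r,284].round(4),P[r,284].round(4),w[r,284], T[r,300].round(4))
E
```

```text
0.008
[[ 0.    -0.958 -0.286  0.077]
 [ 1.     0.001 -0.     0.   ]
 [ 0.    -0.286  0.958 -0.175]
 [ 0.     0.     0.     1.   ]] [-0.47178503  0.92550498  7.86050986] [0.61315541 0.20194846 0.00637963]
table z 0.0003586713811782258 0.0004961796627274487
205 [ 0.009  -0.0015  0.0651] [ 5.593e-01 -2.249e-01  5.000e-04] [ 94 109 119] [0.0089 0.0122 0.0654]
213 [ 0.0234 -0.001  -0.0037] [ 0.5618 -0.2391  0.0693] [39 45 44] [ 0.0232  0.0088 -0.0032]
221 [ 0.0185 -0.001  -0.0046] [ 0.5608 -0.2343  0.0702] [36 39 40] [ 0.0184  0.0088 -0.0043]
229 [ 0.0139 -0.001  -0.0064] [ 0.5598 -0.2299  0.072 ] [28 31 31] [ 7.700e-02  1.000e-04 -1.754e-01]
237 [ 0.0092 -0.001  -0.0079] [ 0.5588 -0.2253  0.0734] [24 28 28] [ 0.0094  0.0088 -0.0083]
245 [ 0.0095 -0.0009 -0.0206] [ 0.5587 -0.2255  0.0862] [19 22 23] [ 0.0103  0.0081 -0.0224]
253 [ 0.0094 -0.0009 -0.031 ] [ 0.5586 -0.2255  0.0966] [17 19 19] [ 0.0389  0.0044 -0.094 ]
261 [ 0.0091 -0.0008 -0.0399] [ 0.5585 -0.2252  0.1055] [15 17 17] [ 0.0386  0.0042 -0.0987]
269 [ 0.0098 -0.0008 -0.0498] [ 0.5585 -0.2259  0.1153] [14 15 16] [ 0.038   0.004  -0.1023]
277 [ 0.0321 -0.0005 -0.0964] [ 0.563  -0.2477  0.162 ] [18 20 21] [ 0.036   0.004  -0.1033]
285 [ 0.031  -0.0004 -0.0991] [ 0.5627 -0.2467  0.1647] [51 55 58] [ 0.0339  0.004  -0.1039]
293 [ 0.0285 -0.0004 -0.0995] [ 0.5622 -0.2443  0.165 ] [58 62 66] [ 0.0319  0.004  -0.1047]
301 [ 0.0265 -0.0004 -0.1004] [ 0.5617 -0.2422  0.166 ] [36 39 41] [ 0.0296  0.004  -0.105 ]
309 [-0.003  -0.0007 -0.0628] [ 0.5557 -0.2134  0.1283] [14 15 16] [ 0.0277  0.004  -0.106 ]
317 [-0.0062 -0.0007 -0.0641] [ 0.555  -0.2103  0.1297] [13 13 15] [ 0.0253  0.004  -0.1061]
325 [-0.0373 -0.0009 -0.0298] [ 0.5485 -0.1799  0.0954] [70 77 83] [ 0.0232  0.004  -0.1069]
333 [ 0.0233 -0.0004 -0.1102] [ 0.561  -0.2392  0.1758] [20 39 53] [ 0.0224  0.0039 -0.1091]
```

```bash
python3 - <<'E'
from h import *
d=np.load("pics/wrist1.npy");w=cv2.imread("pics/wrist1.png");m=arm.camera_model("wrist");K=m["mtx"]
v,u=np.indices(d.shape);P=np.stack([(u-K[0,2])*d/K[0,0],(v-K[1,2])*d/K[1,1],d],-1)
T=P@m["mount"][:3,:3].T+m["mount"][:3,3]
for r in range(190,300,5):print(r,*[T[r,c].round(4) for c in(270,284,292)])
E
```

```text
190 [-0.0298 -0.0257  0.2919] [-0.0297 -0.0029  0.2914] [-0.0297  0.0101  0.2918]
195 [ 0.0216 -0.0124  0.0494] [ 0.0217 -0.0014  0.049 ] [0.0217 0.0049 0.0491]
200 [ 0.0186 -0.0122  0.0455] [ 0.0185 -0.0013  0.0458] [0.0189 0.0049 0.0442]
205 [ 0.0141 -0.0124  0.047 ] [ 0.0139 -0.0014  0.0478] [0.014  0.005  0.0474]
210 [ 0.009  -0.0126  0.0503] [ 0.0092 -0.0014  0.0497] [0.0088 0.0051 0.051 ]
215 [ 0.0035 -0.0129  0.0544] [ 0.0038 -0.0014  0.0533] [0.0036 0.0052 0.054 ]
220 [-0.0016 -0.0131  0.0566] [-0.0023 -0.0014  0.0588] [-0.0024  0.0053  0.0591]
225 [-0.0084 -0.0135  0.0631] [-0.0079 -0.0015  0.0619] [-0.0079  0.0054  0.0617]
230 [-0.0144 -0.0138  0.0668] [-0.014  -0.0015  0.0659] [-0.0143  0.0055  0.0666]
235 [-0.0207 -0.0141  0.071 ] [-0.0212 -0.0016  0.0723] [-0.0206  0.0056  0.0706]
240 [-0.1162 -0.0268  0.2886] [-0.0277 -0.0016  0.076 ] [-0.0798  0.0086  0.2012]
245 [ 0.0106 -0.0088 -0.0231] [ 0.0097 -0.0009 -0.0212] [ 0.0091  0.0036 -0.0197]
250 [ 0.0385 -0.0049 -0.091 ] [ 0.0096 -0.0009 -0.0277] [ 0.0091  0.0035 -0.0265]
255 [ 0.0388 -0.0046 -0.0953] [ 0.0088 -0.0009 -0.0322] [ 0.009   0.0034 -0.0326]
260 [ 0.0385 -0.0045 -0.0979] [ 0.0098 -0.0008 -0.0402] [ 0.0095  0.0032 -0.0395]
265 [ 0.0382 -0.0044 -0.1005] [ 0.0089 -0.0008 -0.044 ] [ 0.0093  0.0031 -0.0447]
270 [ 0.0379 -0.0043 -0.1029] [ 0.0089 -0.0008 -0.0489] [ 0.0097  0.003  -0.0504]
275 [ 0.0385 -0.0041 -0.1066] [ 0.0093 -0.0007 -0.0545] [ 0.0101  0.0029 -0.0558]
280 [ 0.0368 -0.0041 -0.1062] [ 0.032  -0.0004 -0.098 ] [ 0.0314  0.002  -0.097 ]
285 [ 0.0356 -0.0041 -0.1068] [ 0.0315 -0.0004 -0.0999] [ 0.0315  0.0019 -0.1   ]
290 [ 0.035  -0.004  -0.1082] [ 0.0298 -0.0004 -0.0998] [ 0.0304  0.0019 -0.1009]
295 [ 0.0328 -0.0041 -0.107 ] [ 0.0289 -0.0004 -0.1011] [ 0.0288  0.0019 -0.1009]
```

Before contact, the closed fingertips ended at about tool z = -0.016, not +0.008. That explains the height: the lever is now at about 1.03 rad, so the stop needs another ~10 mm.

move_arm(rows="0 0 0 0 0 0.003 0;0 0 0 0 0 0.003 0;0 0 0 0 0 0.002 0;0 0 0 0 0 0 0;0 0 0 0 0 0 0")

```text
t: 8.88
eef_pos: [0.5558, -0.2166, 0.0576]
ee_rot: [-3.14, -0.0, -1.351]
force: [-0.5, -0.1, 8.6]
width: 0.0003
gripper_force: 3.8
```

move_arm(rows="0 0 0 0 0 0.002 0;0 0 0 0 0 0 0;0 0 0 0 0 0 0")

```text
t: 9.25
eef_pos: [0.5558, -0.2165, 0.0557]
ee_rot: [-3.14, -0.0, -1.351]
force: [-1.0, 1.2, 9.2]
width: 0.0007
gripper_force: 3.8
```

```bash
python3 -c "
from h import *
pad()"
```

```text
tcp l 0.14220483918200977 z 0.05565295128681749 t 9.25 n 1482
0.1475 0.0647 198 242.0
0.1525 0.063 525 235.0
0.1575 0.0604 496 226.0
0.1625 0.058 263 219.0
```

The lever is at about 1.09 rad. A little more, to feel the stop.

move_arm(rows="0 0 0 0 0 0.001 0;0 0 0 0 0 0.001 0;0 0 0 0 0 0 0;0 0 0 0 0 0 0")

```text
t: 9.8
eef_pos: [0.5558, -0.2165, 0.0536]
ee_rot: [-3.14, -0.0, -1.351]
force: [-0.9, 1.4, 9.2]
width: 0.0005
gripper_force: 3.8
```

move_arm(rows="0 0 0 0 0 0.001 0;0 0 0 0 0 0.001 0;0 0 0 0 0 0 0")

```text
t: 10.18
eef_pos: [0.5561, -0.2168, 0.0525]
ee_rot: [-3.139, -0.001, -1.351]
force: [-2.3, 0.9, 14.6]
width: 0.0003
gripper_force: 6.3
```

At the stop: the force jumped to 14.6 N. Hold briefly, then come up to level.

move_arm(rows="0 0 0 0 0 0 0;0 0 0 0 0 0 0;0 0 0 0.003 0 -0.012 0;0 0 0 0.004 0 -0.013 0;0 0 0 0.004 0 -0.013 0;0 0 0 0.003 0 -0.012 0;0 0 0 0.002 0 -0.012 0;0 0 0 0.001 0 -0.011 0")

```text
t: 11.18
eef_pos: [0.5592, -0.2327, 0.1244]
ee_rot: [-3.14, 0.001, -1.352]
force: [0.9, 3.2, 4.1]
width: 0.0004
gripper_force: 2.2
```

move_arm(rows="0 0 0 0 0 0 0;0 0 0 0 0 0 0;0 0 0 0 0 0 0")

```text
t: 11.55
eef_pos: [0.5593, -0.2331, 0.1239]
ee_rot: [-3.14, -0.0, -1.351]
force: [3.1, 3.1, 4.9]
width: 0.0006
gripper_force: 2.5
```

```bash
python3 -c "
from h import *
pad();pad()
s,_=arm.grab_frame('side');t,_=arm.grab_frame('top')
cv2.imwrite('pics/f.png',np.hstack([cv2.resize(s[120:280,220:380],(400,400)),cv2.resize(t[140:320,190:370],(400,400))]))"
```

```text
tcp l 0.1591660085981568 z 0.12389257352457994 t 11.55 n 1582
0.1675 0.1406 190 242.0
0.1725 0.1405 476 236.0
0.1775 0.1404 489 228.0
0.1825 0.1394 427 220.0
tcp l 0.1591956334252864 z 0.12379218702939673 t 11.6 n 1579
0.1675 0.1406 178 242.0
0.1725 0.1405 480 236.0
0.1775 0.1404 493 228.0
0.1825 0.1392 428 220.0
```

View pics/f.png

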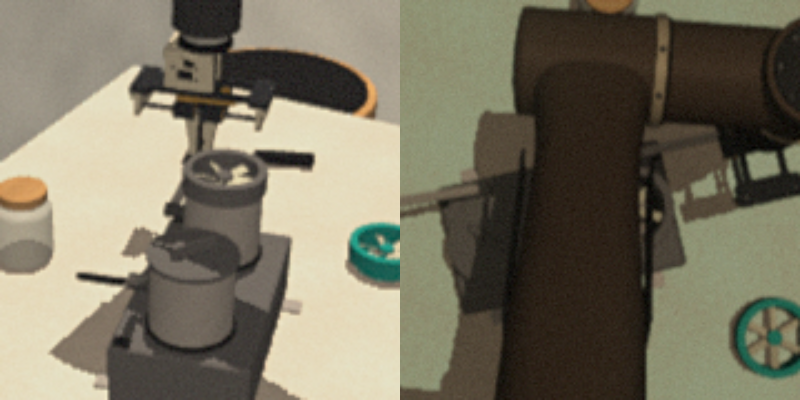

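The pad is flat at z≈0.1405, which puts joint b at about 0.62. It's held with about 5 N, and the meter, cap and lever a are undisturbed. Handing in.

```bash
python3 -c "
from station import arm
print(arm.job_done())"
```

```text
the job is handed in; nothing more can be done
None
```

I pressed lever b, on the outlet with the meter, to its stop, then let it up and handed the job in with the fingers holding it level at about 0.62 rad with roughly 5 N; the verdict was not shown.

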